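# Clamp the finishing whetstone in the ratchet holder

## Task

Lay the smaller brick-shaped whetstone flat along the wooden bed of the ratchet holder, between its two jaws, without dropping it. Then pump the lever until the jaw's sprung pad has pushed the stone against the fixed jaw and is itself pressed about half-way in, never onto its stop, which cracks the stone; move the jaw with the lever only and leave the other things alone. Finish while holding: fingers off the stone but keeping the lever pushed forward.

Things in the scene. Friction and masses are not known exactly. Their poses are not given: they have to be found in the camera images.
- stone_mid (a point): Centre of the loose finishing whetstone, a grey block 150 x 50 x 28 mm, 0.3 to 0.53 kg, lying flat on the counter; x along its length, y across its 50 mm width (grasp it across this), z up. A 205 x 75 x 50 mm coarse stone and a 60 x 32 x 22 mm dressing stone nearby are bystanders.
- holder: Stone holder fixed to the counter. Origin on the counter under the bed's middle; x along its bar (the jaw closes towards +x), z up. Base plate 300 x 72 x 8 mm. Wooden bed x -100 to +88 mm, 56 mm wide, top at z 20 mm. Fixed jaw: face at x +88 mm, top z 44 mm. At -x the sliding jaw (top z 45 mm) on a ratchet bar (top z 41 mm), then the pump lever, pivot at x -160, z 12 mm; bar's tail to x -255 mm.
- bed_mid (a point): Middle of the bed's top face (holder x 0, y 0, z 20 mm); axes as the holder's.
- fixed_jaw_face (a point): On the fixed jaw's face (holder x +88 mm, y 0, z 34 mm); axes as the holder's.
- pad_face (a point): On the front of the sliding jaw's sprung rubber pad (52 mm wide), at holder x = -107 mm + jaw - pad (joint values), y 0, z 34 mm; axes as the holder's. At the start 180 to 195 mm from the fixed jaw's face.
- jaw (a joint): Travel of the sliding jaw towards the fixed jaw, m: 0 fully open (starts at 0 to 0.015), at most 0.075. Only forward strokes of the lever move it (or a push of over 18 N); it stays where it is left, the lever's return does not pull it back. With the stone against the fixed jaw the pad just touches it at 0.045.
- pad (a joint): How far the sprung pad is pressed into the sliding jaw, m: 0 free, 0.012 at its stop. Spring 1.2 N per mm: half-way (0.006) is about 7 N. A stone not yet at the fixed jaw slides along the bed at 2 to 4 N (about 0.002 to 0.003).
- lever (a joint): Pump lever, rad: 0 at rest, leaning 0.32 away from the jaws (a spring returns it, 2 to 4 N at the grip); 0.64 fully forward, leaning 0.32 towards the jaws. Forward, the pawl catches a tooth within the first third, then drives the jaw about 2.8 mm per 0.1 rad, 12 mm (two 6 mm teeth) per full stroke. Push at the grip: 3 N free, 7 to 12 N driving. Strokes may stop anywhere.
- lever_grip (a point): Centre of the lever's grip: a round wooden cross-bar, 16 mm thick, 70 mm long, along holder y, 100 mm from the lever's pivot; 107 mm above the counter at rest, 112 mm when upright. Pinch it from above across holder x, or push it from behind towards holder +x. Stem below it 10 mm thick, 14 mm wide. Its axes are the holder's at rest and turn with the lever.

How it is judged (in metres and radians):
On the way, in this order (a step that is already met when the one before it is completed fails the run):
1. the finishing stone lies flat along the bed between the jaws, let go, and not yet clamped (z of stone_mid in the frame of bed_mid between 0.01 and 0.018 m and y of stone_mid in the frame of bed_mid between -0.014 and 0.014 m and angle between the x axis of stone_mid and the x axis of holder, either way round below 0.15 rad and contact force between the fingers and stone below 0.2 N), for 0.2 s.
2. the sprung pad presses the stone against the fixed jaw (contact force between pad_c0 and stone above 3 N and contact force between holder and stone above 1 N and x of stone_mid in the frame of fixed_jaw_face above -0.078 m), for 0.2 s.
At the end, for the whole second after the job is handed in: Stone flat on the bed (14 mm of centre line, 0.15 rad), within 3 mm of the fixed jaw, at rest, not touched by the fingers; pad pressed in 3 to 10.5 mm of its 12 mm (3 to 14 N on the stone); the fingers hold the lever over 0.08 rad off its rest with over 0.8 N (all of step 1 and contact force between pad_c0 and stone between 3 and 14 N and value of joint pad between 0.003 and 0.0105 m and x of stone_mid in the frame of fixed_jaw_face above -0.078 m and linear speed of stone below 0.01 m/s and value of joint lever above 0.08 rad and contact force between the fingers and lever above 0.8 N); the arm keeps its last pose, push and grip.
It fails at once if the stone is crushed (more than 22 N from the pad: the pad driven onto its stop) (contact force between pad_c0 and stone above 22 N).
It fails at once if the stone is dropped (falls freely by more than about 2 cm) (linear speed of stone above 0.6 m/s and contact force between the fingers and stone below 0.05 N).
It fails at once if the sliding jaw is pushed by hand (more than 6 N) (contact force between the fingers and jaw above 6 N).
It fails at once if a bystander is moved by more than 30 mm (distance of any of coarse_stone, dressing_stone, tea_cup, rice_bowl, soy_bottle, sesame_jar, pepper_mill from where it was at the start of the episode above 0.03 m).
It also fails if it takes over 61 s, if anything falls off the work surface, if the arm or the gripper's body presses on something with over 40 N, if the wrist force passes 120 N, or if a joint passes its speed limit or range.

## Robot

A 6-joint arm with a two-finger parallel gripper is mounted at the origin on the work surface. World frame = base frame: x ahead of the robot, y to its left, z up, the work surface at z = 0. Lengths are in mm, angles in rad, forces in N, time in s.
With the tool pointing down it reaches from about 350 to 975 mm from the base axis. Payload 7.1 kg.
Tool frame: the origin (TCP) lies at the very end of the fingers, on their centre line; the grasp point (between the pads) lies 19 mm behind it (ctrl.tcp_to_grasp is the distance from the TCP to the grasp point, in mm); z points along the fingers, x is the direction in which the jaws open and shut, and the axes are right-handed (so a half turn about z gives the same grasp; the last joint's range is limited). The gripper opens to 88 mm and grips with 3 to 60 N. Pads are 20 mm wide; open, the fingers measure 115 mm over their backs; the gripper's body (75 mm by 178 mm) begins 61 mm behind the grasp point.
Start: joints at [-1.262, 0.423, 1.63, -0, 1.089, -0.019], TCP at [201.243, -591.698, 222.675] pointing down, gripper open.
Joint ranges: [-3, 3], [-0.9, 2.11], [0.09, 2.58], [-1.31, 4.45], [0.11, 2.69], [-2.54, 2.54]. Speed limits (rad/s): [2.39, 2.39, 3.01, 3.14, 3.14, 3.14].

## Interface

Orientations are given as a rotation vector (axis times angle).
In Python, from workcell import get_obs, viewer, ctrl, masks_of gives the robot as it stands. The module is installed in compiled form; this text tells all that it offers.
- The arm moves only by the shell command python3 -m inch 'ROWS'. ROWS is JSON, a list of rows, each an object of numbers: "tx", "ty", "tz": the shift along the tool's x, y, z in cm; "ax", "ay", "az": the turn, a rotation vector about the tool's x, y, z in degrees; "jaw": the opening, from 0 (shut) to 1 (fully open). In form: [{"tx": .., "ty": .., "tz": .., "ax": .., "ay": .., "az": .., "jaw": ..}, ...]. A call has 1 to 12 rows; each row shifts and turns the commanded pose from where the row before left it, along the tool's axes as they then stand; what a row does not reach is not made up. A row lasts 1/8 s, in which the tool goes at most 62.5 mm and 10.7 degrees, less where a joint would pass 70% of its speed; a pose out of reach is approached as far as the arm can. A call is refused whole if a number of a shift passes 6.25 or a number of a turn 10.7, either way. A call with a gripper value outside its range is refused whole. The fingers move at their own pace and stop on an object; the grip force is fixed at half the most. Time passes only in rows, so rows that do not move let the fingers close. It gives the time, the measured TCP pose, the force and the opening at its end, in the units of the state.
- get_obs(): the state, without advancing time (a new reading comes with each control period).
- viewer.get_image(name): name is "scene" or "top" or "wrist"; returns (picture, depth): 384x512x3 uint8, red, green, blue; 384x512 float32, mm along the optical axis (not along the pixel's ray), 0 where there is no reading.
- viewer.get_calibration(name): a dict with "fx", "fy", "cx", "cy" (pixels), "distortion" ([k1, k2, p1, p2, k3] as OpenCV has them; the pictures are not rectified), "rvec" (rotation vector, rad) and "tvec" (3), from world to camera coordinates, as OpenCV has them. Camera axes: x right, y down, z forward; pixel columns grow to the right and rows downward; lengths in mm; the calibration is good to about 2 mm. A picture is of the moment at which its call begins: read the wrist's pose just before it. get_calibration takes no time and is no camera call; for the wrist camera it gives the pose at the moment of the call.
- ctrl.close_job(): hands the job in, once; it reports no verdict.
Trained networks look in the newest picture that a camera, given by its name, has taken for a name from the list of things; names that differ only in an ending like _2 or _b are one class to them, and where a whole thing is asked for, a point or a joint stands for the part that bears it (a point fixed in the world has none). Each returns a list of dicts, best first, with "score" (0 to 1); they miss things now and then, are a little off and sometimes report something else, mostly with a low value. They report only what shows in the picture. A call takes as long as a camera call.
- masks_of(camera, thing): "pixels" (384x512 bool, what is visible of it) and "location" ([column, row] in pixels, amid what is visible of it).
The state is a dict: "t": time; "qpos": joint angles; "qvel": joint speeds; "joint_torque": joint torques, N m; "ee_pos": TCP position; "orientation": TCP orientation; "ft_force": force on the tool from outside, world axes, zero at the start; "moment": the same for the moment, N m; "width": finger opening in mm.
Only numpy, scipy, OpenCV 4.12 (cv2) and the standard library are available. Lean on these libraries where they do the work, as an engineer would, in place of code of your own. Each camera call takes 0.05 s, during which the arm holds its last target. There are 200 camera calls.

## Working session

There is one attempt and no reset: what is moved stays moved. The work goes in short steps, Python scripts to look and compute and a shell command to move; the robot and the scene stay as the last step left them, time stands still between calls to the robot, and variables do not carry over. Pictures are saved under pics/ and viewed, about 8 in all and at most 12, crops included, and the job is handed in when it is done.

```bash
mkdir -p pics; cat > h.py <<'E'
import numpy as np, cv2
from workcell import get_obs, viewer, ctrl, masks_of
def snap(cam,fn=None):
    im,d=viewer.get_image(cam); c=viewer.get_calibration(cam)
    if fn: cv2.imwrite('pics/'+fn,cv2.cvtColor(im,cv2.COLOR_RGB2BGR))
    return im,d,c
def cloud(d,c,mask):
    v,u=np.nonzero(mask&(d>0)); z=d[v,u].astype(float)
    K=np.array([[c['fx'],0,c['cx']],[0,c['fy'],c['cy']],[0,0,1.]])
    n=cv2.undistortPoints(np.stack([u,v],1).astype(float)[:,None],K,np.array(c['distortion'],float))[:,0]
    P=np.c_[n*z[:,None],z]; R=cv2.Rodrigues(np.array(c['rvec'],float))[0]
    return (P-np.array(c['tvec'],float).ravel())@R
def rect(P):
    r=cv2.minAreaRect(P[:,:2].astype(np.float32)); b=cv2.boxPoints(r)
    e=[b[1]-b[0],b[2]-b[1]]; l=max(e,key=np.linalg.norm)
    return np.round(r[0],1),np.round(sorted(r[1]),1),round(float(np.degrees(np.arctan2(l[1],l[0]))),1)
E
python3 - <<'E'
from h import *
for cam in ['top','scene']:
    im,d,c=snap(cam,cam+'1.png')
    for t in ['stone_mid','holder','lever','jaw','lever_grip','coarse_stone']:
        try: ms=masks_of(cam,t)
        except Exception as e: print(t,e); continue
        for m in ms[:2]:
            P=cloud(d,c,m['pixels'])
            if len(P)<20: continue
            h=np.percentile(P[:,2],[5,50,95]).round(1); T=P[P[:,2]>h[2]-6]
            print(cam,t,round(m['score'],2),np.round(m['location']),len(P),h,'all',rect(P),'top',rect(T))
E
```

```text
top stone_mid 0.78 [263. 257.] 1811 [25.8 28.8 31.3] all (array([445.1,  55.2]), array([ 55. , 153.4]), -82.8) top (array([443.3,  56.7]), array([ 50.1, 150. ]), -82.3)
top holder 0.65 [248. 175.] 4708 [  7.3  20.9 107.9] all (array([627.8,  59.9]), array([ 76.4, 349.9]), -87.0) top (array([631.8, -58.9]), array([15.8, 65. ]), 2.2)
top lever 0.58 [307. 155.] 427 [ 39.6 110.3 116.8] all (array([633.6, -47.5]), array([39.8, 72.1]), 0.5) top (array([629.9, -58.7]), array([14.9, 64.5]), 4.8)
top lever 0.33 [250. 171.] 4819 [  7.   20.9 108.8] all (array([629.7,  62.5]), array([ 98.3, 355.3]), -82.6) top (array([631. , -59.2]), array([16.2, 66.7]), 2.3)
top jaw 0.96 [282. 164.] 583 [24.6 41.5 47.5] all (array([626.8, -41.2]), array([ 58.4, 146.5]), 86.5) top (array([624.5, -36.9]), array([ 56.5, 135.7]), 84.3)
top lever_grip 0.7 [312. 156.] 431 [ 36.3 109.9 116.8] all (array([635. , -46.5]), array([40.6, 74.4]), -0.6) top (array([629.9, -59.1]), array([14.7, 64.4]), 2.0)
coarse_stone it knows: bed_mid, fixed_jaw_face, holder, jaw, lever, lever_grip, pad, pad_face, stone_mid
scene stone_mi
[... 219 characters left out ...]
([617.5,  53.2]), array([106.3, 374. ]), 89.2) top (array([635.1, -56.2]), array([19. , 67.5]), 1.4)
scene lever 0.66 [191. 224.] 632 [ 37.8  84.  116.2] all (array([622.8, -51.5]), array([43.2, 83.7]), 18.2) top (array([635.2, -56.8]), array([13.3, 65.2]), 2.0)
scene jaw 0.8 [214. 233.] 1035 [11.8 40.  47.1] all (array([629.3, -42.3]), array([ 75.8, 150.2]), -81.2) top (array([639.6, -38.1]), array([ 55.9, 144.9]), -79.7)
scene lever_grip 0.65 [188. 220.] 655 [ 36.6  91.7 116.2] all (array([611.2, -56.3]), array([ 44.8, 111. ]), 18.0) top (array([635. , -57.5]), array([15.1, 67.2]), 2.9)
coarse_stone it knows: bed_mid, fixed_jaw_face, holder, jaw, lever, lever_grip, pad, pad_face, stone_mid
```

View pics/top1.png

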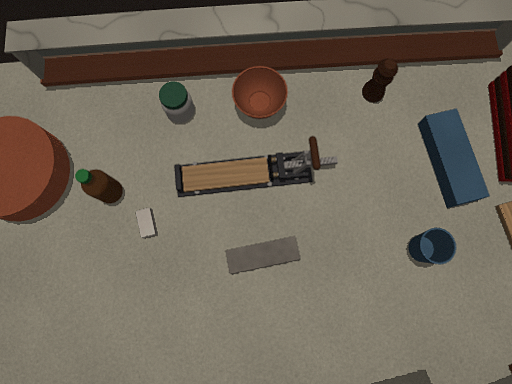

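```bash
python3 - <<'E'
from h import *
o=get_obs(); print(o['t'],o['ee_pos'],o['orientation'],o['width'])
print(cv2.Rodrigues(np.array(o['orientation'],float))[0].round(3))
for cam in ['top','scene']:
    im,d,c=snap(cam); m=masks_of(cam,'holder')[0]; P=cloud(d,c,m['pixels'])
    for lo,hi,n in [(16,25,'bed'),(4,12,'plate'),(38,50,'jaws')]:
        T=P[(P[:,2]>lo)&(P[:,2]<hi)]; print(cam,n,len(T),rect(T))
        if n=='jaws':
            for a,b in [(-300,100),(100,400)]:
                S=T[(T[:,1]>a)&(T[:,1]<b)]; print(len(S), rect(S) if len(S)>5 else '', np.percentile(S[:,1],[2,98]) if len(S) else '')
E
```

```text
0.6 [ 201.2553703  -591.69636562  222.65890526] [-2.55411147e+00  1.82919698e+00  1.14237023e-05] 87.62458122572525
[[ 0.322 -0.947  0.   ]
 [-0.947 -0.322  0.   ]
 [-0.    -0.    -1.   ]]
top bed 2219 (array([623.9,  85.5]), array([ 62.8, 286.8]), -89.2)
top plate 975 (array([624.8,  85.3]), array([ 75.2, 298.7]), -88.2)
top jaws 662 (array([626.3,  58.3]), array([ 56.2, 347.8]), -87.5)
510 (array([631.2, -42.9]), array([ 56.2, 145.4]), -86.9) [-110.99988891   29.1032307 ]
152 (array([618.1, 225.8]), array([12.5, 54.5]), 3.2) [219.5360762  231.44338432]
scene bed 2850 (array([630.8,  71.7]), array([ 64. , 321.5]), -86.8)
scene plate 1163 (array([617.8,  67.2]), array([107.7, 348.6]), 88.4)
scene jaws 915 (array([628.5,  57.9]), array([ 57.3, 351.1]), -87.1)
721 (array([634.4, -42.8]), array([ 57.2, 149.2]), -86.1) [-111.45587429   30.75589839]
194 (array([620.9, 227.2]), array([12.2, 55.6]), 2.7) [220.91110663 233.62333673]
```

```bash
cat > plan.py <<'E'
# plan.py x y z yaw_of_tool_x(deg) N : rows (tool down) in tool axes
import sys,numpy as np,json
from h import get_obs,cv2
x,y,z,yaw,n=map(float,sys.argv[1:6]); n=int(n); o=get_obs()
R=cv2.Rodrigues(np.array(o['orientation'],float))[0]; p=np.array(o['ee_pos'],float)
Rt=cv2.Rodrigues(np.array([0,0,np.radians(yaw)]))[0]@np.diag([1,-1,-1.])
w=cv2.Rodrigues(R.T@Rt)[0].ravel(); D=(np.array([x,y,z])-p)
print('turn deg',np.degrees(w).round(2),'dist',np.linalg.norm(D).round(1)); w/=n
for i in range(n):
    s=R.T@D/n/10; a=np.degrees(w)
    print(json.dumps(dict(tx=round(s[0],2),ty=round(s[1],2),tz=round(s[2],2),az=round(a[2],2))),end=', ')
    R=R@cv2.Rodrigues(w)[0]
print()
E
python3 plan.py 444.5 57.5 150 7.6 12
```

```text
turn deg [  0.    -0.   -78.82] dist 697.1
{"tx": -4.47, "ty": -3.66, "tz": 0.61, "az": -6.57}, {"tx": -4.02, "ty": -4.15, "tz": 0.61, "az": -6.57}, {"tx": -3.52, "ty": -4.58, "tz": 0.61, "az": -6.57}, {"tx": -2.97, "ty": -4.95, "tz": 0.61, "az": -6.57}, {"tx": -2.39, "ty": -5.26, "tz": 0.61, "az": -6.57}, {"tx": -1.77, "ty": -5.5, "tz": 0.61, "az": -6.57}, {"tx": -1.13, "ty": -5.67, "tz": 0.61, "az": -6.57}, {"tx": -0.47, "ty": -5.76, "tz": 0.61, "az": -6.57}, {"tx": 0.19, "ty": -5.77, "tz": 0.61, "az": -6.57}, {"tx": 0.85, "ty": -5.71, "tz": 0.61, "az": -6.57}, {"tx": 1.5, "ty": -5.58, "tz": 0.61, "az": -6.57}, {"tx": 2.12, "ty": -5.37, "tz": 0.61, "az": -6.57},
```

```bash
python3 -m inch '[{"tx":-4.47,"ty":-3.66,"tz":0.6,"az":-6.57},{"tx":-4.02,"ty":-4.15,"tz":0.6,"az":-6.57},{"tx":-3.52,"ty":-4.58,"tz":0.6,"az":-6.57},{"tx":-2.97,"ty":-4.95,"tz":0.6,"az":-6.57},{"tx":-2.39,"ty":-5.26,"tz":0.6,"az":-6.57},{"tx":-1.77,"ty":-5.5,"tz":0.6,"az":-6.57},{"tx":-1.13,"ty":-5.67,"tz":0.6,"az":-6.57},{"tx":-0.47,"ty":-5.76,"tz":0.6,"az":-6.57},{"tx":0.19,"ty":-5.77,"tz":0.6,"az":-6.57},{"tx":0.85,"ty":-5.71,"tz":0.6,"az":-6.57},{"tx":1.5,"ty":-5.58,"tz":0.6,"az":-6.57},{"tx":2.12,"ty":-5.37,"tz":0.6,"az":-6.57}]'
python3 -m inch '[{"jaw":1}]'
python3 - <<'E'
from h import *
im,d,c=snap('wrist','w1.png')
for m in masks_of('wrist','stone_mid')[:2]:
    P=cloud(d,c,m['pixels']); T=P[P[:,2]>np.percentile(P[:,2],50)-6]
    print(m['score'],m['location'],len(P),np.percentile(P[:,2],[5,50,95]),rect(T),T[:,:2].mean(0))
E
python3 plan.py 444.5 57.5 6 7.6 4
```

```text
turn deg [  0.    -0.   -78.82] dist 726.3
{"tx": -13.41, "ty": -10.98, "tz": 5.42, "az": -19.7}, {"tx": -8.92, "ty": -14.86, "tz": 5.42, "az": -19.7}, {"tx": -3.39, "ty": -17.0, "tz": 5.42, "az": -19.7}, {"tx": 2.54, "ty": -17.14, "tz": 5.42, "az": -19.7}, $[0]: bad value
$[0]: bad value
```

View pics/w1.png

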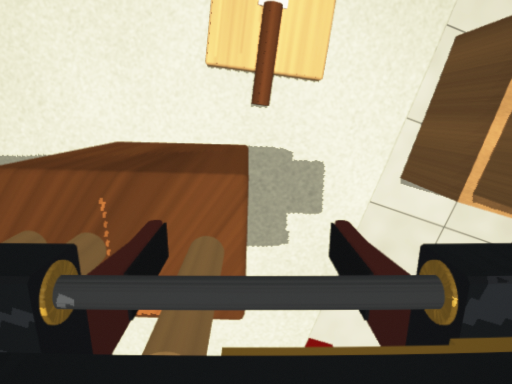

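```bash
python3 - <<'E'
from h import *
im,d,c=snap('wrist')
P=cloud(d,c,np.ones(d.shape,bool)); v,u=np.nonzero(d>0)
for r,cc in [(160,120),(200,200),(160,235),(210,60),(250,205),(300,180),(330,180),(245,30),(300,235)]:
    i=np.nonzero((v==r)&(u==cc))[0]; print(r,cc,P[i].round(0))
im,d,c=snap('scene'); P=cloud(d,c,np.ones(d.shape,bool)); S=P[(P[:,1]<-150)&(P[:,2]>40)&(P[:,0]<520)]
print(len(S), S.max(0) if len(S) else '', S.min(0) if len(S) else '')
E
```

```text
160 120 [[ 204. -492.  159.]]
200 200 [[ 207. -557.  199.]]
160 235 [[ 228. -570.  141.]]
210 60 [[ 173. -478.  200.]]
250 205 [[ 187. -569.  221.]]
300 180 [[ 220. -567.  320.]]
330 180 [[ 187. -569.  289.]]
245 30 [[ 215. -526.  309.]]
300 235 [[ 223. -579.  320.]]
5727 [ 518.50430191 -247.21931984  204.34426201] [  90.54244874 -586.37500951   40.00489304]
```

```bash
python3 - <<'E'
from h import *
im,d,c=snap('scene','s2.png'); P=cloud(d,c,np.ones(d.shape,bool))
S=P[(P[:,1]<-250)&(P[:,2]>100)&(P[:,0]<520)]
for y in range(-640,-250,40):
    T=S[(S[:,1]>=y)&(S[:,1]<y+40)]
    for x in range(0,520,60):
        Q=T[(T[:,0]>=x)&(T[:,0]<x+60)]
        if len(Q)>5: print(y,x,len(Q),Q[:,2].min().round(),Q[:,2].max().round())
E
```

```text
-600 180 388 100.0 203.0
-560 180 767 100.0 204.0
-520 180 740 100.0 204.0
-480 60 80 101.0 170.0
-480 120 102 100.0 202.0
-480 180 725 100.0 204.0
-440 120 185 101.0 202.0
-440 180 217 101.0 202.0
```

View pics/s2.png

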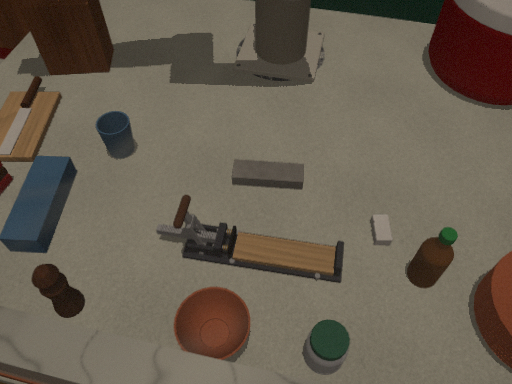

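```bash
python3 -m inch '[{"tx":0,"ty":0,"tz":-3,"ax":0,"ay":0,"az":0,"jaw":1},{"tx":0,"ty":0,"tz":-6,"ax":0,"ay":0,"az":0,"jaw":1},{"tx":0,"ty":0,"tz":-6,"ax":0,"ay":0,"az":0,"jaw":1}]'
python3 plan.py 444.5 57.5 200 7.6 12
```

```text
t: 1.42
ee_pos: [201.1, -591.4, 374.0]
orientation: [-2.554, 1.829, 0.001]
ft_force: [0.6, -0.7, 0.6]
width: 87.8
turn deg [-4.000e-02  5.000e-02 -7.882e+01] dist 714.5
{"tx": -4.47, "ty": -3.66, "tz": 1.45, "az": -6.57}, {"tx": -4.02, "ty": -4.15, "tz": 1.45, "az": -6.57}, {"tx": -3.52, "ty": -4.58, "tz": 1.45, "az": -6.57}, {"tx": -2.97, "ty": -4.95, "tz": 1.45, "az": -6.57}, {"tx": -2.38, "ty": -5.26, "tz": 1.45, "az": -6.57}, {"tx": -1.77, "ty": -5.5, "tz": 1.45, "az": -6.57}, {"tx": -1.13, "ty": -5.66, "tz": 1.45, "az": -6.57}, {"tx": -0.47, "ty": -5.76, "tz": 1.45, "az": -6.57}, {"tx": 0.19, "ty": -5.77, "tz": 1.45, "az": -6.57}, {"tx": 0.85, "ty": -5.71, "tz": 1.45, "az": -6.57}, {"tx": 1.5, "ty": -5.58, "tz": 1.45, "az": -6.57}, {"tx": 2.13, "ty": -5.37, "tz": 1.45, "az": -6.57},
```

```bash
python3 -m inch '[{"tx":-4.47,"ty":-3.66,"tz":0,"ax":0,"ay":0,"az":-6.57,"jaw":1},{"tx":-4.02,"ty":-4.15,"tz":0,"ax":0,"ay":0,"az":-6.57,"jaw":1},{"tx":-3.52,"ty":-4.58,"tz":0,"ax":0,"ay":0,"az":-6.57,"jaw":1},{"tx":-2.97,"ty":-4.95,"tz":0,"ax":0,"ay":0,"az":-6.57,"jaw":1},{"tx":-2.38,"ty":-5.26,"tz":0,"ax":0,"ay":0,"az":-6.57,"jaw":1},{"tx":-1.77,"ty":-5.5,"tz":1,"ax":0,"ay":0,"az":-6.57,"jaw":1},{"tx":-1.13,"ty":-5.66,"tz":2,"ax":0,"ay":0,"az":-6.57,"jaw":1},{"tx":-0.47,"ty":-5.76,"tz":2.4,"ax":0,"ay":0,"az":-6.57,"jaw":1},{"tx":0.19,"ty":-5.77,"tz":2.4,"ax":0,"ay":0,"az":-6.57,"jaw":1},{"tx":0.85,"ty":-5.71,"tz":2.4,"ax":0,"ay":0,"az":-6.57,"jaw":1},{"tx":1.5,"ty":-5.58,"tz":2.4,"ax":0,"ay":0,"az":-6.57,"jaw":1},{"tx":2.13,"ty":-5.37,"tz":2.4,"ax":0,"ay":0,"az":-6.57,"jaw":1}]'
python3 - <<'E'
from h import *
im,d,c=snap('wrist','w2.png')
for m in masks_of('wrist','stone_mid')[:2]:
    P=cloud(d,c,m['pixels']); T=P[P[:,2]>np.percentile(P[:,2],50)-6]
    print(m['score'],m['location'],len(P),np.percentile(P[:,2],[5,50,95]),rect(T),T[:,:2].mean(0))
E
python3 plan.py 444.5 57.5 6 7.6 4
```

```text
t: 2.92
ee_pos: [445.1, 59.0, 222.4]
orientation: [3.134, 0.215, 0.002]
ft_force: [1.1, -0.3, 0.8]
width: 88.0
0.9 [251.1, 170.2] 5551 [23.7906267  25.07382757 26.34363409] (array([444.5,  65.3]), array([ 50.2, 148.9]), -82.3) [444.29941307  69.36907796]
turn deg [-0.05  0.14  0.46] dist 214.9
{"tx": -0.0, "ty": 0.09, "tz": 5.37, "az": 0.12}, {"tx": -0.01, "ty": 0.09, "tz": 5.37, "az": 0.12}, {"tx": -0.01, "ty": 0.09, "tz": 5.37, "az": 0.12}, {"tx": -0.01, "ty": 0.09, "tz": 5.37, "az": 0.12},
```

```bash
python3 -m inch '[{"tx":0,"ty":0,"tz":5,"ax":0,"ay":0,"az":0.1,"jaw":1},{"tx":0,"ty":0,"tz":3,"ax":0,"ay":0,"az":0.1,"jaw":1},{"tx":0,"ty":0,"tz":0,"ax":0,"ay":0,"az":0.1,"jaw":1}]'
python3 - <<'E'
from h import *
im,d,c=snap('wrist','w3.png')
for m in masks_of('wrist','stone_mid')[:2]:
    P=cloud(d,c,m['pixels']); T=P[P[:,2]>np.percentile(P[:,2],50)-6]
    print(m['score'],m['location'],len(P),np.percentile(P[:,2],[5,50,95]),rect(T),T[:,:2].min(0),T[:,:2].max(0))
E
python3 plan.py 444.5 57.5 6 7.6 4
```

```text
t: 3.4
ee_pos: [442.9, 56.4, 141.5]
orientation: [3.135, 0.199, -0.007]
ft_force: [-0.6, 0.2, 0.3]
width: 87.8
0.6 [255.8, 180.2] 9243 [27.66608455 28.88877639 30.02000258] (array([446.2,  60.6]), array([ 50.2, 149.7]), -82.4) [412.64458429 -15.68871988] [480.54412069 137.4298653 ]
turn deg [ 0.   -0.04 -0.33] dist 137.7
{"tx": -0.01, "ty": -0.02, "tz": 3.44, "az": -0.08}, {"tx": -0.01, "ty": -0.02, "tz": 3.44, "az": -0.08}, {"tx": -0.01, "ty": -0.02, "tz": 3.44, "az": -0.08}, {"tx": -0.01, "ty": -0.02, "tz": 3.44, "az": -0.08},
```

View pics/w3.png

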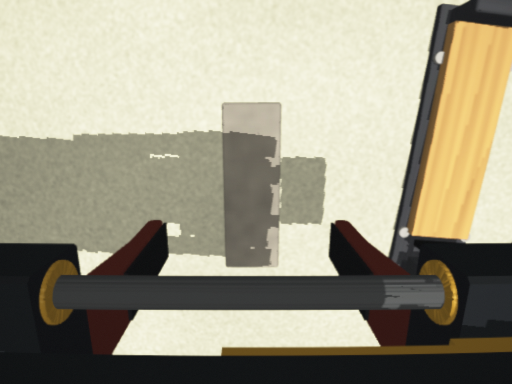

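```bash
python3 -m inch '[{"tx":0.28,"ty":-0.25,"tz":5,"ax":0,"ay":0,"az":0,"jaw":1},{"tx":0,"ty":0,"tz":5,"ax":0,"ay":0,"az":0,"jaw":1},{"tx":0,"ty":0,"tz":2.5,"ax":0,"ay":0,"az":0,"jaw":1},{"tx":0,"ty":0,"tz":0.9,"ax":0,"ay":0,"az":0,"jaw":1},{"tx":0,"ty":0,"tz":0,"ax":0,"ay":0,"az":0,"jaw":1},{"tx":0,"ty":0,"tz":0,"ax":0,"ay":0,"az":0,"jaw":0},{"tx":0,"ty":0,"tz":0,"ax":0,"ay":0,"az":0,"jaw":0},{"tx":0,"ty":0,"tz":0,"ax":0,"ay":0,"az":0,"jaw":0},{"tx":0,"ty":0,"tz":0,"ax":0,"ay":0,"az":0,"jaw":0},{"tx":0,"ty":0,"tz":0,"ax":0,"ay":0,"az":0,"jaw":0}]'
```

```text
t: 4.75
ee_pos: [445.9, 59.8, 8.9]
orientation: [3.135, 0.201, -0.003]
ft_force: [-4.2, -0.8, 7.4]
width: 49.8
```

```bash
python3 -m inch '[{"tx":0,"ty":0,"tz":-2,"ax":0,"ay":0,"az":0,"jaw":0},{"tx":0,"ty":0,"tz":-5,"ax":0,"ay":0,"az":0,"jaw":0},{"tx":0,"ty":0,"tz":-5,"ax":0,"ay":0,"az":0,"jaw":0},{"tx":0,"ty":0,"tz":-2,"ax":0,"ay":0,"az":0,"jaw":0},{"tx":0,"ty":0,"tz":0,"ax":0,"ay":0,"az":0,"jaw":0}]'; python3 plan.py 623.7 135 150 2.8 5
```

```text
t: 5.38
ee_pos: [447.6, 60.0, 149.7]
orientation: [-3.135, -0.201, -0.005]
ft_force: [0.5, 0.5, -6.0]
width: 49.9
turn deg [-0.   -0.16  4.52] dist 191.4
{"tx": 3.68, "ty": -1.04, "tz": 0.0, "az": 0.9}, {"tx": 3.67, "ty": -1.1, "tz": 0.0, "az": 0.9}, {"tx": 3.65, "ty": -1.16, "tz": 0.0, "az": 0.9}, {"tx": 3.63, "ty": -1.21, "tz": -0.0, "az": 0.9}, {"tx": 3.61, "ty": -1.27, "tz": -0.0, "az": 0.9},
```

```bash
python3 -m inch '[{"tx":3.68,"ty":-1.04,"tz":0,"ax":0,"ay":0,"az":0.9,"jaw":0},{"tx":3.67,"ty":-1.1,"tz":0,"ax":0,"ay":0,"az":0.9,"jaw":0},{"tx":3.65,"ty":-1.16,"tz":0,"ax":0,"ay":0,"az":0.9,"jaw":0},{"tx":3.63,"ty":-1.21,"tz":0,"ax":0,"ay":0,"az":0.9,"jaw":0},{"tx":3.61,"ty":-1.27,"tz":0,"ax":0,"ay":0,"az":0.9,"jaw":0},{"tx":0,"ty":0,"tz":0,"ax":0,"ay":0,"az":0,"jaw":0},{"tx":0,"ty":0,"tz":0,"ax":0,"ay":0,"az":0,"jaw":0}]'
python3 - <<'E'
from h import *
im,d,c=snap('wrist','w4.png')
ms=masks_of('wrist','holder')
for m in ms[:2]:
    P=cloud(d,c,m['pixels']); print(m['score'],m['location'],len(P))
    for lo,hi,n in [(15,24,'bed'),(4,12,'plate'),(38,50,'jaws')]:
        T=P[(P[:,2]>lo)&(P[:,2]<hi)]
        if len(T)>30: print(n,len(T),rect(T),np.percentile(T[:,1],[1,99]),np.percentile(T[:,0],[1,99]))
        if n=='jaws':
            S=T[T[:,1]>150]; print('fixed',len(S),rect(S) if len(S)>10 else '')
for m in masks_of('wrist','stone_mid')[:1]:
    P=cloud(d,c,m['pixels']); print('stone',m['score'],np.percentile(P[:,2],[5,50,95]),rect(P))
E
python3 plan.py 623.7 135 40 2.8 3
```

```text
t: 6.25
ee_pos: [621.0, 134.6, 146.2]
orientation: [3.14, 0.078, -0.007]
ft_force: [0.4, -0.2, -5.5]
width: 49.7
0.88 [252.7, 88.5] 1826
bed 429 (array([620.7, 221. ]), array([ 5.2, 54.8]), 2.9) [217.30762449 223.89623681] [593.52765051 647.51587902]
plate 268 (array([620.1, 228.6]), array([19. , 71.1]), 2.8) [217.52914091 239.05063873] [584.79933592 655.37432815]
jaws 1050 (array([619.9, 228.9]), array([11.6, 54.8]), 2.5) [222.42984728 234.66587544] [592.94104906 646.80141981]
fixed 1050 (array([619.9, 228.9]), array([11.6, 54.8]), 2.5)
stone 0.62 [164.24201289 165.34677733 166.37758569] (array([621.6,  86.4]), array([107.9, 265.1]), -86.9)
turn deg [0.02 0.12 0.01] dist 107.8
{"tx": 0.08, "ty": -0.01, "tz": 3.59, "az": 0.0}, {"tx": 0.08, "ty": -0.01, "tz": 3.59, "az": 0.0}, {"tx": 0.07, "ty": -0.01, "tz": 3.59, "az": 0.0},
```

View pics/w4.png

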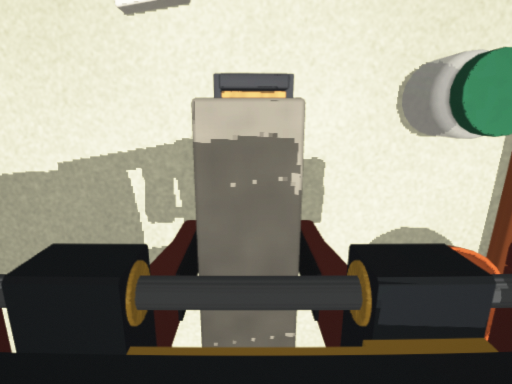

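```bash
python3 -m inch '[{"tx":0.3,"ty":-0.29,"tz":4,"ax":0,"ay":0,"az":0,"jaw":0},{"tx":0,"ty":0,"tz":4,"ax":0,"ay":0,"az":0,"jaw":0},{"tx":0,"ty":0,"tz":2.2,"ax":0,"ay":0,"az":0,"jaw":0},{"tx":0,"ty":0,"tz":1,"ax":0,"ay":0,"az":0,"jaw":0},{"tx":0,"ty":0,"tz":0.1,"ax":0,"ay":0,"az":0,"jaw":0},{"tx":0,"ty":0,"tz":0,"ax":0,"ay":0,"az":0,"jaw":0},{"tx":0,"ty":0,"tz":0,"ax":0,"ay":0,"az":0,"jaw":0}]'
```

```text
t: 7.28
ee_pos: [626.7, 138.2, 37.0]
orientation: [-3.14, -0.077, -0.003]
ft_force: [-1.6, -0.3, -5.6]
width: 49.9
```

```bash
python3 -m inch '[{"tx":-0.25,"ty":0,"tz":0.4,"ax":0,"ay":0,"az":0,"jaw":0},{"tx":0,"ty":0,"tz":0.2,"ax":0,"ay":0,"az":0,"jaw":0},{"tx":0,"ty":0,"tz":0.15,"ax":0,"ay":0,"az":0,"jaw":0},{"tx":0,"ty":0,"tz":0,"ax":0,"ay":0,"az":0,"jaw":0},{"tx":0,"ty":0,"tz":0,"ax":0,"ay":0,"az":0,"jaw":0}]'
```

```text
t: 7.9
ee_pos: [623.0, 137.9, 28.9]
orientation: [3.141, 0.077, -0.001]
ft_force: [-5.5, -0.6, 4.7]
width: 50.0
```

```bash
python3 -m inch '[{"tx":0,"ty":0,"tz":0,"ax":0,"ay":0,"az":0,"jaw":0.75},{"tx":0,"ty":0,"tz":0,"ax":0,"ay":0,"az":0,"jaw":0.75},{"tx":0,"ty":0,"tz":0,"ax":0,"ay":0,"az":0,"jaw":0.75},{"tx":0,"ty":0,"tz":-2,"ax":0,"ay":0,"az":0,"jaw":0.75},{"tx":0,"ty":0,"tz":-5,"ax":0,"ay":0,"az":0,"jaw":0.75},{"tx":0,"ty":0,"tz":-6,"ax":0,"ay":0,"az":0,"jaw":0.75},{"tx":0,"ty":0,"tz":-5,"ax":0,"ay":0,"az":0,"jaw":0.6},{"tx":0,"ty":0,"tz":0,"ax":0,"ay":0,"az":0,"jaw":0.4},{"tx":0,"ty":0,"tz":0,"ax":0,"ay":0,"az":0,"jaw":0.4}]'
python3 - <<'E'
from h import *
for cam in ['wrist','top','scene']:
    im,d,c=snap(cam,cam+'5.png')
    for t in ['stone_mid','jaw','pad','lever','fixed_jaw_face']:
        for m in masks_of(cam,t)[:1]:
            P=cloud(d,c,m['pixels'])
            if len(P)<20: continue
            h=np.percentile(P[:,2],[5,50,95]).round(1); T=P[P[:,2]>h[2]-6]
            print(cam,t,round(m['score'],2),np.round(m['location']),len(P),h,rect(T),'y',np.percentile(T[:,1],[1,99]).round(1))
E
python3 plan.py 633 -58 200 -87.2 9;python3 plan.py 633 -58 200 92.8 9
```

```text
t: 9.02
ee_pos: [623.0, 137.9, 208.8]
orientation: [-3.141, -0.077, -0.001]
ft_force: [0.3, 0.3, 0.4]
width: 39.3
wrist stone_mid 0.72 [251. 177.] 6749 [45.2 46.5 47.7] (array([622.1, 137.9]), array([ 49.9, 148.9]), -87.1) y [ 65.4 211.3]
wrist jaw 0.81 [246. 274.] 741 [25.  37.5 42.2] (array([629.5, -16.8]), array([ 48.9, 100. ]), -87.7) y [-65.7  33.6]
wrist pad 0.74 [250. 272.] 458 [23.1 35.  43.2] (array([636.8,  96.4]), array([ 50.4, 140.4]), 82.8) y [ 29.9 168.8]
wrist lever 0.82 [248. 333.] 560 [28.6 49.6 72.7] (array([620.9,  60.1]), array([ 28.7, 202.5]), -83.8) y [-40.4 162. ]
wrist fixed_jaw_face 0.67 [251. 249.] 6882 [ 5.2 18.2 48.4] (array([624.4,  90. ]), array([ 54.7, 288.9]), -87.9) y [-51.3 234.2]
top jaw 0.48 [320. 162.] 229 [30.  40.3 44.1] (array([632.8, -55. ]), array([ 28.2, 119.4]), 83.8) y [-114.7   -8.8]
top lever 0.92 [311. 154.] 429 [ 39.6 110.2 116.6] (array([631.7, -58.7]), array([14.8, 65.2]), 2.9) y [-66.3 -51.4]
top fixed_jaw_face 0.96 [304. 160.] 1085 [  7.3  40.7 115.5] (array([548.7, -18.7]), array([ 39.2, 242.5]), -25.8) y [-66.8  46.4]
scene stone
[... 893 characters left out ...]
 1.67, "ty": 1.4, "tz": 0.09, "az": 10.0}, {"tx": 1.89, "ty": 1.09, "tz": 0.09, "az": 10.0}, {"tx": 2.05, "ty": 0.74, "tz": 0.09, "az": 10.0}, {"tx": 2.15, "ty": 0.38, "tz": 0.09, "az": 10.0}, 
turn deg [  0.    -0.   -89.98] dist 196.3
{"tx": 0.0, "ty": 2.18, "tz": 0.09, "az": -10.0}, {"tx": -0.38, "ty": 2.15, "tz": 0.09, "az": -10.0}, {"tx": -0.74, "ty": 2.05, "tz": 0.09, "az": -10.0}, {"tx": -1.09, "ty": 1.89, "tz": 0.09, "az": -10.0}, {"tx": -1.4, "ty": 1.67, "tz": 0.09, "az": -10.0}, {"tx": -1.67, "ty": 1.4, "tz": 0.09, "az": -10.0}, {"tx": -1.89, "ty": 1.09, "tz": 0.09, "az": -10.0}, {"tx": -2.05, "ty": 0.75, "tz": 0.09, "az": -10.0}, {"tx": -2.15, "ty": 0.38, "tz": 0.09, "az": -10.0},
```

```bash
python3 -m inch '[{"tx":0,"ty":2.18,"tz":0,"ax":0,"ay":0,"az":10,"jaw":0.45},{"tx":0.38,"ty":2.15,"tz":0,"ax":0,"ay":0,"az":10,"jaw":0.45},{"tx":0.75,"ty":2.05,"tz":0,"ax":0,"ay":0,"az":10,"jaw":0.45},{"tx":1.09,"ty":1.89,"tz":0,"ax":0,"ay":0,"az":10,"jaw":0.45},{"tx":1.4,"ty":1.67,"tz":0,"ax":0,"ay":0,"az":10,"jaw":0.45},{"tx":1.67,"ty":1.4,"tz":0,"ax":0,"ay":0,"az":10,"jaw":0.45},{"tx":1.89,"ty":1.09,"tz":0,"ax":0,"ay":0,"az":10,"jaw":0.45},{"tx":2.05,"ty":0.74,"tz":0,"ax":0,"ay":0,"az":10,"jaw":0.45},{"tx":2.15,"ty":0.38,"tz":0,"ax":0,"ay":0,"az":10,"jaw":0.45},{"tx":0,"ty":0,"tz":0,"ax":0,"ay":0,"az":0,"jaw":0.45},{"tx":0,"ty":0,"tz":0,"ax":0,"ay":0,"az":0,"jaw":0.45}]'
python3 plan.py 633.5 -57.5 92 -87.2 3; python3 -c "
from h import *;print(get_obs()['qpos'])"
```

```text
t: 11.3
ee_pos: [633.0, -57.7, 208.2]
orientation: [-2.278, 2.163, 0.001]
ft_force: [0.1, -0.3, 0.3]
width: 38.8
turn deg [0.01 0.02 0.18] dist 116.2
{"tx": -0.0, "ty": -0.02, "tz": 3.87, "az": 0.06}, {"tx": -0.0, "ty": -0.02, "tz": 3.87, "az": 0.06}, {"tx": -0.01, "ty": -0.02, "tz": 3.87, "az": 0.06}, 
[-1.09761094e-01  4.54424978e-01  1.61638848e+00  3.11806262e-04
  1.07097177e+00  1.40883451e+00]
```

```bash
python3 -m inch '[{"tx":0,"ty":-0.05,"tz":4.5,"ax":0,"ay":0,"az":0.1,"jaw":0.45},{"tx":0,"ty":0,"tz":3.5,"ax":0,"ay":0,"az":0.1,"jaw":0.45},{"tx":0,"ty":0,"tz":2.5,"ax":0,"ay":0,"az":0,"jaw":0.45},{"tx":0,"ty":0,"tz":1.1,"ax":0,"ay":0,"az":0,"jaw":0.45},{"tx":0,"ty":0,"tz":0,"ax":0,"ay":0,"az":0,"jaw":0.3},{"tx":0,"ty":0,"tz":0,"ax":0,"ay":0,"az":0,"jaw":0.3},{"tx":0,"ty":0,"tz":0,"ax":0,"ay":0,"az":0,"jaw":0.3}]'; python3 - <<'E'
from h import *
snap('scene','s6.png'); im=cv2.imread('pics/s6.png')[130:310,120:370]; cv2.imwrite('pics/s6c.png',cv2.resize(im,None,fx=3,fy=3))
E
```

```text
t: 12.18
ee_pos: [634.3, -58.1, 93.5]
orientation: [-2.271, 2.169, -0.002]
ft_force: [-0.4, 0.2, 0.1]
width: 26.9
```

View pics/s6c.png

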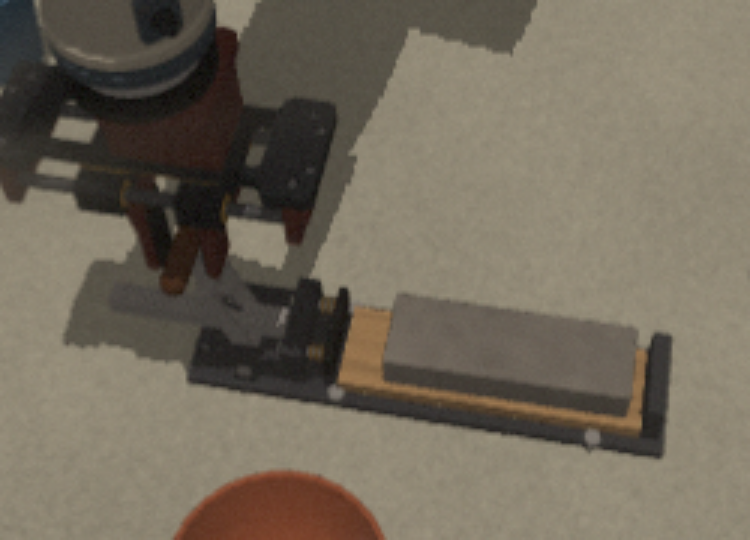

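```bash
cat > j.py <<'E'
import sys
from h import *
o=get_obs(); print('tcp',o['ee_pos'],'F',np.round(o['ft_force'],1),'w',o['width'])
g=o['ee_pos'][1]-o['width']/2+8; print('lever est',np.arcsin(np.clip((g+25)/100,-1,1))+.32)
for cam in ['scene','top']:
    im,d,c=snap(cam,sys.argv[1]+cam+'.png'); P=cloud(d,c,d>0)
    hx=-(P[:,0]-624.2)*.0489+(P[:,1]-135)*.9988; hy=-(P[:,0]-624.2)*.9988-(P[:,1]-135)*.0489
    S=(abs(hy)<20)&(P[:,2]>44)&(P[:,2]<54)&(hx>-75)&(hx<110)
    m=(abs(hy)<22)&(hx>-140)&(hx<110)
    q=hx[m&(P[:,2]>45)&(P[:,2]<52)&(hx>-80)&(hx<95)]
    if len(q): print(cam,'stone hx',np.percentile(q,[1,99]).round(1))
    # height profile along hx of sliding jaw/pad : max z per 4 mm
    pr=[(int(a),P[m&(hx>=a)&(hx<a+4)][:,2].max().round(0) if (m&(hx>=a)&(hx<a+4)).any() else None) for a in range(-136,-20,4)]
    print(' '.join(f'{a}:{z}' for a,z in pr))
E
python3 -m inch '[{"tx":-0.6,"ty":0,"tz":0,"ax":0,"ay":0,"az":0,"jaw":0.3},{"tx":-1.2,"ty":0,"tz":0,"ax":0,"ay":0,"az":0,"jaw":0.3},{"tx":-1.2,"ty":0,"tz":0,"ax":0,"ay":0,"az":0,"jaw":0.3},{"tx":-1.2,"ty":0,"tz":0,"ax":0,"ay":0,"az":0,"jaw":0.3},{"tx":-1.2,"ty":0,"tz":0,"ax":0,"ay":0,"az":0,"jaw":0.3},{"tx":-1.2,"ty":0,"tz":0,"ax":0,"ay":0,"az":0,"jaw":0.3},{"tx":0,"ty":0,"tz":0,"ax":0,"ay":0,"az":0,"jaw":0.3}]'; python3 j.py a
```

```text
t: 13.1
ee_pos: [630.5, 7.7, 92.0]
orientation: [2.273, -2.167, 0.002]
ft_force: [1.0, -9.3, -0.6]
width: 26.5
tcp [630.47790038   7.70609066  92.00147038] F [ 1.  -9.3 -0.6] w 26.476326993135682
lever est 0.5982561280642232
scene stone hx [-71.6  93.2]
-136:446.0 -132:447.0 -128:447.0 -124:447.0 -120:446.0 -116:447.0 -112:446.0 -108:446.0 -104:447.0 -100:446.0 -96:446.0 -92:446.0 -88:457.0 -84:482.0 -80:484.0 -76:484.0 -72:484.0 -68:485.0 -64:436.0 -60:218.0 -56:218.0 -52:217.0 -48:218.0 -44:218.0 -40:217.0 -36:50.0 -32:52.0 -28:51.0 -24:52.0
top stone hx [-60.4  91.6]
-136:446.0 -132:446.0 -128:446.0 -124:445.0 -120:446.0 -116:446.0 -112:446.0 -108:446.0 -104:446.0 -100:446.0 -96:446.0 -92:447.0 -88:460.0 -84:480.0 -80:481.0 -76:481.0 -72:481.0 -68:481.0 -64:218.0 -60:219.0 -56:219.0 -52:218.0 -48:217.0 -44:218.0 -40:217.0 -36:52.0 -32:52.0 -28:51.0 -24:52.0
```

```bash
sed -i 's/^    m=.*/    m=(abs(hy)<24)\&(hx>-140)\&(hx<110)\&(P[:,2]<56)/' j.py
python3 -m inch '[{"tx":1.2,"ty":0,"tz":0,"ax":0,"ay":0,"az":0,"jaw":0.3},{"tx":1.8,"ty":0,"tz":0,"ax":0,"ay":0,"az":0,"jaw":0.3},{"tx":1.8,"ty":0,"tz":0,"ax":0,"ay":0,"az":0,"jaw":0.3},{"tx":1.8,"ty":0,"tz":0,"ax":0,"ay":0,"az":0,"jaw":0.3},{"tx":0,"ty":0,"tz":0,"ax":0,"ay":0,"az":0,"jaw":0.3},{"tx":0,"ty":0,"tz":0,"ax":0,"ay":0,"az":0,"jaw":0.3}]'; python3 j.py b
```

```text
t: 13.95
ee_pos: [633.5, -58.0, 92.2]
orientation: [-2.271, 2.171, 0.001]
ft_force: [0.1, -0.2, -0.1]
width: 26.3
tcp [633.48670888 -57.99381845  92.22121981] F [ 0.1 -0.2 -0.1] w 26.29057303885912
lever est -0.07130062133715204
scene stone hx [-71.5  92.7]
-136:43.0 -132:42.0 -128:49.0 -124:48.0 -120:48.0 -116:48.0 -112:49.0 -108:41.0 -104:39.0 -100:47.0 -96:48.0 -92:23.0 -88:23.0 -84:23.0 -80:24.0 -76:51.0 -72:51.0 -68:51.0 -64:52.0 -60:51.0 -56:52.0 -52:52.0 -48:51.0 -44:52.0 -40:52.0 -36:51.0 -32:52.0 -28:52.0 -24:51.0
top stone hx [-72.8  91.9]
-136:42.0 -132:41.0 -128:47.0 -124:48.0 -120:49.0 -116:48.0 -112:40.0 -108:40.0 -104:46.0 -100:48.0 -96:47.0 -92:24.0 -88:23.0 -84:23.0 -80:23.0 -76:51.0 -72:51.0 -68:52.0 -64:52.0 -60:53.0 -56:52.0 -52:52.0 -48:51.0 -44:52.0 -40:52.0 -36:52.0 -32:52.0 -28:51.0 -24:52.0
```

```bash
python3 -m inch '[{"tx":-0.9,"ty":0,"tz":0,"ax":0,"ay":0,"az":0,"jaw":0.3},{"tx":-1.2,"ty":0,"tz":0,"ax":0,"ay":0,"az":0,"jaw":0.3},{"tx":-1.2,"ty":0,"tz":0,"ax":0,"ay":0,"az":0,"jaw":0.3},{"tx":-1.2,"ty":0,"tz":0,"ax":0,"ay":0,"az":0,"jaw":0.3},{"tx":-1.2,"ty":0,"tz":0,"ax":0,"ay":0,"az":0,"jaw":0.3},{"tx":-0.9,"ty":0,"tz":0,"ax":0,"ay":0,"az":0,"jaw":0.3},{"tx":0,"ty":0,"tz":0,"ax":0,"ay":0,"az":0,"jaw":0.3}]'; python3 -m inch '[{"tx":1.2,"ty":0,"tz":0,"ax":0,"ay":0,"az":0,"jaw":0.3},{"tx":1.8,"ty":0,"tz":0,"ax":0,"ay":0,"az":0,"jaw":0.3},{"tx":1.8,"ty":0,"tz":0,"ax":0,"ay":0,"az":0,"jaw":0.3},{"tx":1.8,"ty":0,"tz":0,"ax":0,"ay":0,"az":0,"jaw":0.3},{"tx":0,"ty":0,"tz":0,"ax":0,"ay":0,"az":0,"jaw":0.3},{"tx":0,"ty":0,"tz":0,"ax":0,"ay":0,"az":0,"jaw":0.3}]'; python3 j.py c
```

```text
t: 14.92
ee_pos: [630.6, 7.6, 92.1]
orientation: [2.273, -2.167, 0.003]
ft_force: [1.4, -9.2, -0.2]
width: 26.2
t: 15.68
ee_pos: [633.5, -58.0, 92.2]
orientation: [-2.271, 2.171, 0.001]
ft_force: [0.3, 0.1, -0.5]
width: 26.6
tcp [633.49652198 -58.00617165  92.23726442] F [ 0.3  0.1 -0.5] w 26.5607728572406
lever est -0.07289624577286369
scene stone hx [-71.5  92.7]
-136:43.0 -132:43.0 -128:41.0 -124:44.0 -120:43.0 -116:48.0 -112:48.0 -108:48.0 -104:50.0 -100:47.0 -96:39.0 -92:40.0 -88:47.0 -84:48.0 -80:23.0 -76:50.0 -72:51.0 -68:53.0 -64:51.0 -60:52.0 -56:51.0 -52:51.0 -48:52.0 -44:52.0 -40:51.0 -36:52.0 -32:53.0 -28:51.0 -24:52.0
top stone hx [-72.8  90.8]
-136:42.0 -132:43.0 -128:42.0 -124:43.0 -120:42.0 -116:48.0 -112:50.0 -108:50.0 -104:48.0 -100:38.0 -96:41.0 -92:45.0 -88:47.0 -84:48.0 -80:25.0 -76:51.0 -72:52.0 -68:52.0 -64:51.0 -60:53.0 -56:52.0 -52:52.0 -48:52.0 -44:51.0 -40:52.0 -36:52.0 -32:52.0 -28:51.0 -24:51.0
```

```bash
cat > k.py <<'E'
from h import *
o=get_obs(); print('tcp',np.round(o['ee_pos'],1),'F',np.round(o['ft_force'],1),'w',round(o['width'],1))
for cam in ['scene','top']:
    im,d,c=snap(cam,'k%s%.1f.png'%(cam,o['t'])); P=cloud(d,c,d>0); P=P[P[:,2]<56]
    hx=-(P[:,0]-624.2)*.0489+(P[:,1]-135)*.9988; hy=-(P[:,0]-624.2)*.9988-(P[:,1]-135)*.0489
    m=abs(hy)<20
    b=lambda a,e:[(x,round(float(np.percentile(P[m&(hx>=x)&(hx<x+1.5)][:,2],90))) if (m&(hx>=x)&(hx<x+1.5)).sum()>2 else None) for x in np.arange(a,e,1.5)]
    print(cam,'jaw..stone',' '.join(f'{x:g}:{z}' for x,z in b(-112,-54)))
    print(cam,'front',' '.join(f'{x:g}:{z}' for x,z in b(70,104)))
E
python3 -m inch '[{"tx":-0.9,"ty":0,"tz":0,"ax":0,"ay":0,"az":0,"jaw":0.3},{"tx":-1.2,"ty":0,"tz":0,"ax":0,"ay":0,"az":0,"jaw":0.3},{"tx":-1.2,"ty":0,"tz":0,"ax":0,"ay":0,"az":0,"jaw":0.3},{"tx":-1.2,"ty":0,"tz":0,"ax":0,"ay":0,"az":0,"jaw":0.3},{"tx":-1.2,"ty":0,"tz":0,"ax":0,"ay":0,"az":0,"jaw":0.3},{"tx":-0.9,"ty":0,"tz":0,"ax":0,"ay":0,"az":0,"jaw":0.3},{"tx":0,"ty":0,"tz":0,"ax":0,"ay":0,"az":0,"jaw":0.3}]'; python3 -m inch '[{"tx":1.2,"ty":0,"tz":0,"ax":0,"ay":0,"az":0,"jaw":0.3},{"tx":1.8,"ty":0,"tz":0,"ax":0,"ay":0,"az":0,"jaw":0.3},{"tx":1.8,"ty":0,"tz":0,"ax":0,"ay":0,"az":0,"jaw":0.3},{"tx":1.8,"ty":0,"tz":0,"ax":0,"ay":0,"az":0,"jaw":0.3},{"tx":0,"ty":0,"tz":0,"ax":0,"ay":0,"az":0,"jaw":0.3},{"tx":0,"ty":0,"tz":0,"ax":0,"ay":0,"az":0,"jaw":0.3}]'; python3 k.py
```

```text
t: 16.65
ee_pos: [630.7, 7.6, 92.1]
orientation: [2.273, -2.167, 0.003]
ft_force: [2.2, -9.6, -1.5]
width: 26.4
t: 17.4
ee_pos: [633.5, -58.0, 92.2]
orientation: [-2.271, 2.171, 0.001]
ft_force: [0.5, -0.9, -0.2]
width: 26.4
tcp [633.5 -58.   92.2] F [ 0.5 -0.9 -0.2] w 26.4
scene jaw..stone -112:43 -110.5:42 -109:40 -107.5:41 -106:41 -104.5:42 -103:43 -101.5:47 -100:46 -98.5:48 -97:47 -95.5:48 -94:47 -92.5:47 -91:46 -89.5:47 -88:41 -86.5:38 -85:39 -83.5:39 -82:36 -80.5:40 -79:39 -77.5:45 -76:46 -74.5:46 -73:46 -71.5:49 -70:50 -68.5:50 -67:51 -65.5:52 -64:50 -62.5:50 -61:51 -59.5:50 -58:50 -56.5:51 -55:50
scene front 70:51 71.5:50 73:51 74.5:51 76:52 77.5:50 79:None 80.5:23 82:24 83.5:23 85:42 86.5:46 88:48 89.5:47 91:47 92.5:47 94:47 95.5:47 97:46 98.5:None 100:None 101.5:None 103:4
top jaw..stone -112:41 -110.5:40 -109:41 -107.5:41 -106:41 -104.5:41 -103:47 -101.5:48 -100:48 -98.5:48 -97:47 -95.5:48 -94:47 -92.5:47 -91:48 -89.5:45 -88:39 -86.5:36 -85:37 -83.5:38 -82:38 -80.5:37 -79:46 -77.5:46 -76:46 -74.5:45 -73:49 -71.5:50 -70:50 -68.5:50 -67:51 -65.5:49 -64:50 -62.5:51 -61:50 -59.5:50 -58:50 -56.5:50 -55:51
top front 70:51 71.5:50 73:51 74.5:50 76:49 77.5:47 79:None 80.5:None 82:24 83.5:42 85:44 86.5:46 88:46 89.5:47 91:46 92.5:47 94:47 95.5:46 97:None 98.5:None 100:None 101.5:None 103:None
```

```bash
python3 -m inch '[{"tx":-0.9,"ty":0,"tz":0,"ax":0,"ay":0,"az":0,"jaw":0.3},{"tx":-1.2,"ty":0,"tz":0,"ax":0,"ay":0,"az":0,"jaw":0.3},{"tx":-1.2,"ty":0,"tz":0,"ax":0,"ay":0,"az":0,"jaw":0.3},{"tx":-1.2,"ty":0,"tz":0,"ax":0,"ay":0,"az":0,"jaw":0.3},{"tx":-0.7,"ty":0,"tz":0,"ax":0,"ay":0,"az":0,"jaw":0.3},{"tx":-0.4,"ty":0,"tz":0,"ax":0,"ay":0,"az":0,"jaw":0.3},{"tx":0,"ty":0,"tz":0,"ax":0,"ay":0,"az":0,"jaw":0.3},{"tx":0,"ty":0,"tz":0,"ax":0,"ay":0,"az":0,"jaw":0.3}]'; python3 k.py
```

```text
t: 18.5
ee_pos: [632.3, -2.9, 93.0]
orientation: [-2.273, 2.168, -0.006]
ft_force: [2.5, -9.3, 3.0]
width: 26.4
tcp [632.3  -2.9  93. ] F [ 2.5 -9.3  3. ] w 26.4
scene jaw..stone -112:40 -110.5:42 -109:43 -107.5:41 -106:40 -104.5:42 -103:42 -101.5:41 -100:40 -98.5:40 -97:40 -95.5:41 -94:47 -92.5:47 -91:48 -89.5:47 -88:47 -86.5:47 -85:47 -83.5:48 -82:47 -80.5:46 -79:39 -77.5:35 -76:40 -74.5:35 -73:38 -71.5:39 -70:46 -68.5:47 -67:46 -65.5:46 -64:51 -62.5:50 -61:51 -59.5:50 -58:50 -56.5:50 -55:51
scene front 70:52 71.5:50 73:51 74.5:50 76:51 77.5:50 79:51 80.5:51 82:50 83.5:51 85:50 86.5:47 88:47 89.5:47 91:47 92.5:47 94:47 95.5:47 97:47 98.5:None 100:None 101.5:None 103:5
top jaw..stone -112:None -110.5:None -109:None -107.5:None -106:None -104.5:None -103:None -101.5:None -100:None -98.5:None -97:None -95.5:None -94:None -92.5:None -91:None -89.5:None -88:None -86.5:None -85:None -83.5:None -82:46 -80.5:38 -79:24 -77.5:40 -76:35 -74.5:34 -73:39 -71.5:45 -70:46 -68.5:46 -67:47 -65.5:50 -64:52 -62.5:51 -61:49 -59.5:50 -58:51 -56.5:51 -55:50
top front 70:51 71.5:50 73:50 74.5:50 76:51 77.5:50 79:49 80.5:50 82:50 83.5:50 85:46 86.5:46 88:46 89.5:47 91:46 92.5:47 94:47 95.5:47 97:None 98.5:None 100:None 101.5:None 103:None
```

```bash
python3 -m inch '[{"tx":-0.3,"ty":0,"tz":0,"ax":0,"ay":0,"az":0,"jaw":0.3},{"tx":-0.3,"ty":0,"tz":0,"ax":0,"ay":0,"az":0,"jaw":0.3},{"tx":0,"ty":0,"tz":0,"ax":0,"ay":0,"az":0,"jaw":0.3},{"tx":0,"ty":0,"tz":0,"ax":0,"ay":0,"az":0,"jaw":0.3}]'; python3 k.py | grep -v front; ls pics; python3 - <<'E'
import cv2,numpy as np,glob
f=sorted(glob.glob('pics/kscene*'))[-1]
a=[cv2.resize(cv2.imread(p)[215:272,190:260],None,fx=5,fy=5,interpolation=cv2.INTER_CUBIC) for p in ['pics/cscene.png',f]]
cv2.imwrite('pics/cmp.png',np.vstack(a))
E
```

```text
t: 19.1
ee_pos: [631.9, 2.6, 92.3]
orientation: [2.273, -2.168, 0.006]
ft_force: [4.5, -11.9, -3.6]
width: 26.2
tcp [631.9   2.6  92.3] F [  4.5 -11.9  -3.6] w 26.2
scene jaw..stone -112:40 -110.5:41 -109:40 -107.5:43 -106:41 -104.5:39 -103:41 -101.5:43 -100:40 -98.5:40 -97:41 -95.5:40 -94:41 -92.5:47 -91:48 -89.5:48 -88:48 -86.5:47 -85:47 -83.5:47 -82:48 -80.5:47 -79:46 -77.5:38 -76:39 -74.5:38 -73:38 -71.5:40 -70:45 -68.5:45 -67:46 -65.5:47 -64:50 -62.5:50 -61:50 -59.5:50 -58:51 -56.5:51 -55:50
top jaw..stone -112:None -110.5:None -109:None -107.5:None -106:None -104.5:None -103:None -101.5:None -100:None -98.5:None -97:None -95.5:None -94:None -92.5:None -91:None -89.5:None -88:None -86.5:None -85:None -83.5:None -82:None -80.5:None -79:None -77.5:None -76:None -74.5:24 -73:25 -71.5:46 -70:46 -68.5:46 -67:46 -65.5:48 -64:51 -62.5:51 -61:49 -59.5:50 -58:51 -56.5:51 -55:50
ascene.png
atop.png
bscene.png
btop.png
cscene.png
ctop.png
kscene17.4.png
kscene18.5.png
kscene19.1.png
ktop17.4.png
ktop18.5.png
ktop19.1.png
s2.png
s6.png
s6c.png
scene1.png
scene5.png
top1.png
top5.png
w1.png
w2.png
w3.png
w4.png
wrist5.png
```

View pics/cmp.png

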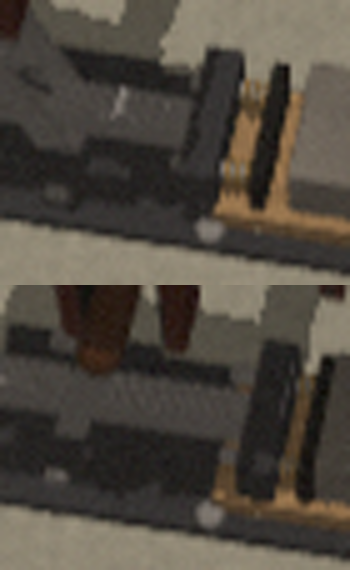

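```bash
python3 - <<'E'
import cv2,numpy as np
L=lambda p:cv2.resize(cv2.cvtColor(cv2.imread('pics/'+p),cv2.COLOR_BGR2GRAY)[200:285,180:360],None,fx=8,fy=8,interpolation=cv2.INTER_CUBIC)
fs=['b','c','k17','k18','k19']; I=dict(zip(fs,map(L,['bscene.png','cscene.png','kscene17.4.png','kscene18.5.png','kscene19.1.png'])))
def sh(a,b,c0,c1,r0,r1):
    s=lambda c:int((c-180)*8); t=I[a][(r0-200)*8:(r1-200)*8,s(c0):s(c1)]
    R=I[b][(r0-206)*8:(r1-192)*8,s(c0-5):s(c1+22)]
    _,v,_,l=cv2.minMaxLoc(cv2.matchTemplate(R,t,cv2.TM_CCOEFF_NORMED)); return (l[0]/8-5,l[1]/8-6,round(v,2))
for b in fs[1:]: print(b,'body',sh('c',b,230,240.5,226,252),'pad',sh('c',b,241.5,247.5,228,256),'both',sh('c',b,230,248,226,254))
print('stone k17->k19',sh('k17','k19',300,308,240,262))
E
```

```text
c body (0.0, 0.0, 1.0) pad (0.0, 0.0, 1.0) both (0.0, 0.0, 1.0)
k17 body (6.125, 1.0, 0.94) pad (5.0, 0.125, 0.74) both (5.75, 0.5, 0.79)
k18 body (10.0, 2.625, 0.84) pad (8.75, 2.875, 0.8) both (9.75, 1.625, 0.75)
k19 body (11.0, 2.375, 0.73) pad (8.75, 3.0, 0.79) both (10.0, 1.5, 0.6)
stone k17->k19 (0.75, 0.125, 0.98)
```

```bash
python3 -m inch '[{"tx":-0.25,"ty":0,"tz":0,"ax":0,"ay":0,"az":0,"jaw":0.3},{"tx":-0.2,"ty":0,"tz":0,"ax":0,"ay":0,"az":0,"jaw":0.3},{"tx":0,"ty":0,"tz":0,"ax":0,"ay":0,"az":0,"jaw":0.3},{"tx":0,"ty":0,"tz":0,"ax":0,"ay":0,"az":0,"jaw":0.3},{"tx":0,"ty":0,"tz":0,"ax":0,"ay":0,"az":0,"jaw":0.3},{"tx":0,"ty":0,"tz":0,"ax":0,"ay":0,"az":0,"jaw":0.3}]'; python3 k.py; python3 - <<'E'
import cv2,numpy as np,glob
f=sorted(glob.glob('pics/kscene*'))[-1]; print(f)
cv2.imwrite('pics/fin.png',cv2.resize(cv2.imread(f)[190:290,180:350],None,fx=4.5,fy=4.5,interpolation=cv2.INTER_CUBIC))
E
```

```text
t: 19.95
ee_pos: [631.2, 6.7, 91.9]
orientation: [2.272, -2.167, 0.005]
ft_force: [4.6, -14.7, -5.1]
width: 26.5
tcp [631.2   6.7  91.9] F [  4.6 -14.7  -5.1] w 26.5
scene jaw..stone -112:42 -110.5:40 -109:41 -107.5:43 -106:41 -104.5:40 -103:41 -101.5:41 -100:42 -98.5:41 -97:39 -95.5:40 -94:40 -92.5:42 -91:47 -89.5:47 -88:47 -86.5:47 -85:47 -83.5:47 -82:47 -80.5:47 -79:47 -77.5:46 -76:38 -74.5:35 -73:39 -71.5:38 -70:45 -68.5:46 -67:47 -65.5:46 -64:49 -62.5:50 -61:50 -59.5:51 -58:50 -56.5:50 -55:51
scene front 70:51 71.5:51 73:51 74.5:51 76:51 77.5:52 79:52 80.5:51 82:52 83.5:51 85:50 86.5:47 88:48 89.5:47 91:48 92.5:47 94:47 95.5:48 97:47 98.5:None 100:13 101.5:None 103:4
top jaw..stone -112:None -110.5:None -109:None -107.5:None -106:None -104.5:None -103:None -101.5:None -100:None -98.5:None -97:None -95.5:None -94:None -92.5:None -91:None -89.5:None -88:None -86.5:None -85:None -83.5:None -82:None -80.5:None -79:None -77.5:None -76:None -74.5:None -73:None -71.5:None -70:None -68.5:None -67:None -65.5:48 -64:49 -62.5:50 -61:50 -59.5:49 -58:50 -56.5:50 -55:50
top front 70:51 71.5:51 73:50 74.5:50 76:51 77.5:50 79:50 80.5:50 82:50 83.5:49 85:47 86.5:46 88:47 89.5:46 91:46 92.5:45 94:46 95.5:45 97:None 98.5:None 100:None 101.5:None 103:None
pics/kscene19.9.png
```

View pics/fin.png

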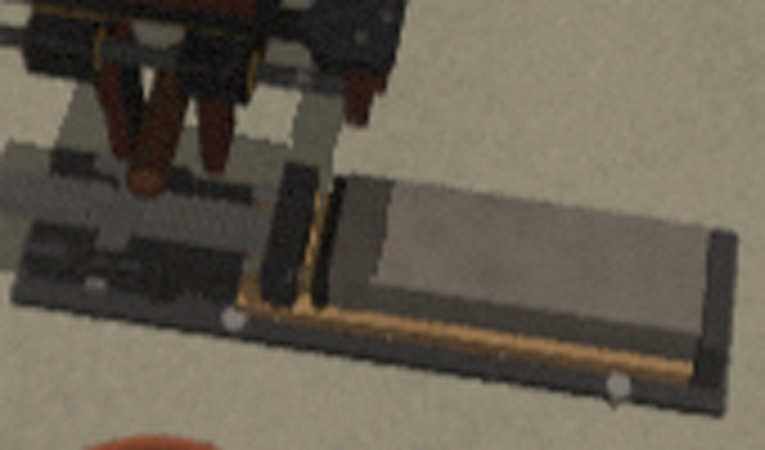

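```bash
python3 -c "
from h import *;o=get_obs();print(o['t'],o['ft_force'],np.abs(o['qvel']).max());print(ctrl.close_job())"
```

```text
20.05 [  4.03066377 -13.97817529  -5.43259295] 0.0015637436068459108
the job is handed in; nothing more can be done
None
```

I laid the finishing stone flat on the bed, clamped it with the lever, and handed the job in at t ≈ 20 s. `close_job` gives no verdict, so I don't know if it passed. I used three full strokes and one partial one. The arm is still holding the lever forward at about 0.59 rad, pushing with about 14 N, with the fingers off the stone.

**Last checks:**
- **Stone:** the final images show it flat, with no visible gap to the fixed jaw. After I let go of it, it measured within about 0.3° of the bed's direction and about 2 mm of its centre line.
- **Pad:** I estimate it is pressed in about 5.5 to 7 mm, and a gap of about 5 mm is still visible behind it, so it isn't on its stop. I worked this out from images and lever travel, not from a direct reading.

**Where things disagreed or failed:**
- **Pad estimates:** image matching before the last 4 mm of lever push gave about 4 mm of compression, while counting strokes gave up to 6 mm. Adding the last push (about 1.2 mm) to either figure leaves the pad within the allowed 3 to 10.5 mm.
- **Positions:** the top and scene cameras differed by 2 to 3 mm. My estimate of the bed's middle was also about 3 mm off along the bar, so I judged the clamping relative to the fixed jaw instead.
- **First move:** it was refused because the rows were incomplete. The next images showed a knife block right under the gripper, so I lifted straight up before moving off.

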